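# Space and press the loose ledge tile

## Task

Raise the grey box's stiff lid until it stands about upright and leave it there, then take the wooden spacer out of the box and slide it, standing upright, fully down into the gap beside the raised middle tile that is wide enough for it, within the gap's length, and let go of it. Then press the middle tile down gently with the fingers until it is flush with the strips either side, and finish while still holding it pressed there, not touching the spacer; leave the other things on the ledge undisturbed.

Things in the scene. Friction and masses are not known exactly. Their poses are not given: they have to be found in the camera images.
- box: Grey plastic box, fixed to the ledge, 130 (its x) x 150 (its y) x 85 mm tall, walls and floor 5 mm; open top covered by the lid. Origin: centre of its underside; +x points to the hinge side, -x to the front, z up. Inside on the floor two parallel ribs 25 mm high run along x, 8 mm either side of the box's middle plane y = 0 (a 16 mm slot); the spacer stands on edge between them.
- lid (a joint): Angle of the box's lid in rad: 0 shut (level), 1.57 standing upright, 2.2 leaning right back. It starts shut or slightly ajar. The hinge is stiff: the lid stays at any angle where it is left and takes about 2 to 3 N at the tab to raise. Lid 132 x 154 x 8 mm.
- lid_hinge (a point): Point on the hinge axis at the middle of the box's far (+x) top edge, 85 mm above the ledge; fixed to the box, same axes as the box. The lid turns about the box's y axis through it.
- lid_tab (a point): Middle of the grip part of the lid's tab, moves with the lid; 160 mm from the hinge axis. The tab is a plain tongue in the middle of the lid's front edge, 24 mm wide (along y), 10 mm thick, sticking out 45 mm beyond the lid's front edge, with free space below; this point is 28 mm beyond the lid's edge. With the lid at angle a it lies 160 mm x cos(a) to the front (-x of the box) of the hinge axis and 160 mm x sin(a) above it (plus 4 mm along the lid's outer normal).
- spacer: Loose wooden spacer slip, 40 (its x) x 10 (its y) x 75 mm tall (its z), about 30 g, the bottom 7 mm stepped in to 36 x 7 mm. Origin: centre of its underside. It starts on edge (z up) on the box floor, 5 mm above the ledge, long side along the box's x.
- bed: Fixed mortar bed that carries three tiles side by side along its y: strip, loose middle tile, strip. 124 (x) x 236 (y) x 10 mm thick; origin centre of its underside, z up. Its top (z = 10 mm) is the bottom of the two gaps beside the middle tile. The middle tile is centred on the bed; a plinth of the tile's outline stands below it.
- tile (a joint): How far the middle tile is pressed down, in m: 0 free (its top stands 6 mm proud of the two strips, 41 mm above the ledge), 0.006 fully down, flush with the strips, where it meets a stop. A springy backing lifts it again if let go; about 4 N starts it moving and about 10 N holds it fully down.
- tile_top (a point): Centre of the middle tile's top face, moves with it. The white tile is 110 (bed x) x 100 (bed y) x 12 mm.
- strip_40: Fixed white cut tile strip, 110 (x) x 40 (y) mm, its top 35 mm above the ledge; origin centre of its underside, 10 mm above the ledge; same yaw as the bed. It lies 84 mm centre to centre from the middle tile on one side or the other (varies), so the gap between it and the tile is 14 mm wide, 110 mm long and 25 mm deep below the flush tops.
- strip_56: As strip_40 but 56 mm wide (y), on the opposite side, also 84 mm centre to centre from the middle tile: its gap is 6 mm, too narrow for the spacer.
- bottle: Bystander: closed clear glass bottle, 52 mm diameter, 130 mm tall. Origin: centre of its underside. Not to be disturbed.
- tumbler: Bystander: open steel tumbler, 72 mm diameter, 100 mm tall. Origin: centre of its underside. Not to be disturbed.
- soap_holder: Bystander: green hard silicone soap holder, a shallow tray 80 x 110 x 22 mm. Origin: centre of its underside. Not to be disturbed.
- comb: Bystander: flat wooden hair comb, 40 x 170 x 6 mm. Origin: centre of its underside. Not to be disturbed.
- jar: Bystander: white plastic jar with a lid, 64 mm diameter, 70 mm tall. Origin: centre of its underside. Not to be disturbed.
- mug: Bystander: mug, 84 mm diameter, 90 mm tall, handle at its +y. Origin: centre of its underside. Not to be disturbed.
- brush: Bystander: brush lying on its side, 170 mm long. Origin: centre of its underside. Not to be disturbed.

How it is judged:
On the way, in this order (a step that is already met when the one before it is completed fails the run):
1. the lid stands about upright (value of joint lid between 1.31 and 1.83 rad), for 0.3 s.
2. the spacer is lifted out of the box, the lid left upright (all of step 1 and height (world z) of spacer above 0.09 m), for 0.1 s.
3. the spacer stands fully down in the wide gap, let go, the tile not yet held down (z of spacer in the frame of bed between 0.005 and 0.015 m and y of spacer in the frame of bed between -0.066 and 0.066 m and x of spacer in the frame of bed between -0.04 and 0.04 m and angle between spacer's own z axis and vertical below 0.3 rad and contact force between the fingers and spacer below 0.1 N and value of joint tile below 0.002 m), for 0.2 s.
At the end, for the whole second after the job is handed in: Fingers press the middle tile (over 4 N) to within 1.5 mm of flush; the spacer stands still on the bottom of the 14 mm gap (5 mm), within 40 mm of mid-length and 0.3 rad of upright, not touched by the robot; the lid is within 0.26 rad of upright (all of step 1 and z of spacer in the frame of bed between 0.005 and 0.015 m and y of spacer in the frame of bed between -0.066 and 0.066 m and x of spacer in the frame of bed between -0.04 and 0.04 m and angle between spacer's own z axis and vertical below 0.3 rad and contact force between each of the fingers, the arm and spacer below 0.1 N and linear speed of spacer below 0.02 m/s and value of joint tile above 0.0045 m and contact force between the fingers and tile above 4 N); the arm keeps its last pose, push and grip.
It fails at once if a bystander is moved more than 30 mm (distance of any of bottle, tumbler, soap_holder, comb, jar, mug, brush from where it was at the start of the episode above 0.03 m).
It fails at once if the tile is struck or pressed with more than 50 N (contact force between anything else and tile above 50 N).
It also fails if it takes over 64 s, if anything falls off the work surface, if the arm or the gripper's body presses on something with over 40 N, if the wrist force passes 120 N, or if a joint passes its speed limit or range.

## Robot

A 7-joint arm with a two-finger parallel gripper is mounted at the origin on the work surface. World frame = base frame: x ahead of the robot, y to its left, z up, the work surface at z = 0. Lengths are in m, angles in rad, forces in N, time in s.
With the tool pointing down it reaches from about 0.4 to 0.9 m from the base axis. Payload 5.5 kg.
Tool frame: the origin (TCP) lies midway between the tips of the shut fingers; the grasp point (between the pads) lies 19 mm behind it; z points along the fingers, y is the line along which they close (so a half turn about z gives the same grasp; the last joint's range is limited). The gripper opens to 85 mm and grips with 20 to 120 N. Pads are 22 mm wide; open, the fingers measure 114 mm over their backs; the gripper's body (76 mm by 85 mm) begins 54 mm behind the grasp point. The pads swing forward as they close: fully open they stand 13 mm farther back than shut.
Start: joints at [-1.049, 0.501, -0.427, 1.55, 0.221, 1.138, -0.21], TCP at [0.166, 0.628, 0.231] pointing down, gripper open.
Joint ranges: [-2.88, 2.88], [-0.31, 2.03], [-1.54, 1.56], [0.2, 2.42], [-1.41, 4.55], [0.19, 2.02], [-2.57, 2.57]. Speed limits (rad/s): [2.57, 2.57, 3.14, 3.14, 3.14, 3.14, 3.14].

## Interface

Orientations are given as a rotation vector (axis times angle).
In Python, from workcell import readout, capture, sign_off gives the robot as it stands.
- The arm moves only by the tool apply_moves, never from a script. Its argument "rows" is a list of rows, each a list of 3 entries, a list of its own where there are three numbers: the shift along the tool's x, y, z normalised to -1 to 1, where 1 is 400 mm, then the turn, a rotation vector about the tool's x, y, z normalised to -1 to 1, where 1 is 180 degrees, then the closure in counts, from 0 (fully open) to 255 (shut). In form: [[[dx, dy, dz], [ax, ay, az], gripper], ...]. A call has 1 to 12 rows; each row is the pose to reach, as a shift and turn from the pose commanded when the call began, along the tool's axes at that moment, turning the shorter way round; what a row does not reach only later rows make up. A row lasts 1/12 s, in which the tool goes at most 41.7 mm and 7.16 degrees, less where a joint would pass 70% of its speed; a pose out of reach is approached as far as the arm can. A call with a number of a shift or a turn outside -1 to 1 is refused whole. A call with a gripper value outside its range is refused whole. The fingers move at their own pace and stop on an object; "force" is the grip in N (left out, the last holds). Time passes only in rows, so rows that repeat a pose let the fingers close. It gives the time, the measured TCP pose, the force, the opening and the grip force at its end, in the units of the state.
- readout.get_obs(): the state, without advancing time (a new reading comes with each control period).
- capture(name): name is "scene" or "top" or "wrist"; returns a dict with "pixels" (480x640x3 uint8, blue, green, red), "K" (3x3 intrinsics, pixels), "k1" (the pictures are not rectified: a ray, as slopes to the right and down, at radius r is drawn at 1 + k1 r^2 times it, then the intrinsics apply), "origin" and "orientation" of the camera in the world. Camera axes: x right, y down, z forward; pixel columns grow to the right and rows downward; lengths in m; the calibration is good to about 2 mm. A picture is of the moment at which its call begins. There is no depth.
- sign_off(): hands the job in; it is judged then, once.
The state is a dict: "time": time; "qpos": joint angles; "dq": joint speeds; "effort": joint torques, N m; "eef_pos": TCP position; "tool_rot": TCP orientation; "contact_force": force on the tool from outside, world axes, zero at the start; "wrist_torque": the same for the moment, N m; "grip_width": finger opening in m; "grasp_force": force on a finger pad.
Only numpy, scipy, OpenCV 4.12 (cv2) and the standard library are available. Lean on these libraries where they do the work, as an engineer would, in place of code of your own. Each camera call takes 0.05 s, during which the arm holds its last target. There are 200 camera calls.

## Working session

There is one attempt and no reset: what is moved stays moved. The work goes in short steps, Python scripts to look and compute and a tool call to move; the robot and the scene stay as the last step left them, time stands still between calls to the robot, and variables do not carry over. Pictures are saved under pics/ and viewed, at most 10 in all, crops included, and the job is handed in when it is done.

Besides the shell and the picture viewer there is one more tool, called after "Call:" as name(argument=value, ...) on one line, values as JSON. apply_moves: Moves the arm, as the interface text tells. Scaled input: -1 to 1 covers 400 mm each way for a shift and 180 degrees each way for a turn. Its arguments: {"type":"object","properties":{"rows":{"type":"array"},"force":{"type":"number"}},"required":["rows"]}

```bash
mkdir -p pics; ls
cat > h.py <<'E'
import numpy as np, cv2
from scipy.spatial.transform import Rotation as R
from workcell import readout, capture, sign_off
def rot(o):
    o=np.array(o,float); return o if o.shape==(3,3) else (R.from_rotvec(o).as_matrix() if o.size==3 else R.from_quat(o).as_matrix())
def snap(n,f=None):
    c=capture(n)
    if f: cv2.imwrite('pics/'+f,c['pixels'])
    return c
def ray(c,uv):
    K=np.array(c['K']);k=float(np.ravel(c['k1'])[0])
    p=cv2.undistortPoints(np.array([[uv]],float),K,np.array([k,0,0,0.]))[0,0]
    d=rot(c['orientation'])@np.array([p[0],p[1],1]); return np.array(c['origin'],float),d
def onz(c,uv,z):
    o,d=ray(c,uv); return o+d*(z-o[2])/d[2]
def proj(c,P):
    q=rot(c['orientation']).T@(np.array(P,float)-np.array(c['origin']))
    x,y=q[0]/q[2],q[1]/q[2]; s=1+float(np.ravel(c['k1'])[0])*(x*x+y*y)
    K=np.array(c['K']); return K[0,0]*x*s+K[0,2],K[1,1]*y*s+K[1,2]
def move_to(P,Rt=None):
    """normalised shift/turn from the present measured pose to world P, Rt"""
    o=readout.get_obs(); R0=rot(o['tool_rot']); d=R0.T@(np.array(P)-o['eef_pos'])/0.4
    t=(R.from_matrix(R0.T@Rt).as_rotvec()/np.pi) if Rt is not None else np.zeros(3)
    return d.round(4),t.round(4)
E
python3 - <<'E'
from h import *
o=readout.get_obs(); print(o)
for n in ['scene','top']:
    c=snap(n,n+'0.png'); print(n,c['origin'],c['orientation'],c['K'],c['k1'])
E
```

```text
pics
{'time': 0.0, 'qpos': array([-1.04880613,  0.50187418, -0.42678849,  1.55146102,  0.22078211,
        1.13831055, -0.21031799]), 'dq': array([ 1.12663364e-03, -4.83860716e-04,  5.28828930e-05,  2.05532736e-03,
        2.00035965e-03, -2.68509175e-04,  4.59392200e-04]), 'effort': array([ 2.63103902e-04, -5.69529533e+01, -5.81619278e+00, -2.80942404e+01,
        1.06862717e-02,  1.18386376e-02, -2.21680517e-05]), 'eef_pos': array([0.16619983, 0.6276604 , 0.23023802]), 'tool_rot': array([-4.05283628e-01, -3.11499550e+00,  3.09384183e-03]), 'contact_force': array([ 0.2485125 ,  0.04632085, -0.23222534]), 'wrist_torque': array([-0.0155099 , -0.0292225 ,  0.03603008]), 'grasp_force': 0.0, 'grip_width': 0.08547172395385459}
scene [ 1.01500106 -0.92924331  0.89823134] [-2.23337397 -0.50368761  0.25302418] [[577.98425508   0.         328.68919483]
 [  0.         577.98425508 238.15555603]
 [  0.           0.           1.        ]] 0.05469406303323687
top [ 0.3488875  -0.05513215  1.37535989] [-2.12276409  2.16012788 -0.18878072] [[457.17920554   0.         317.06508622]
 [  0.         457.17920554 244.57027376]
 [  0.           0.           1.        ]] -0.029635255231504953
```

View pics/scene0.png

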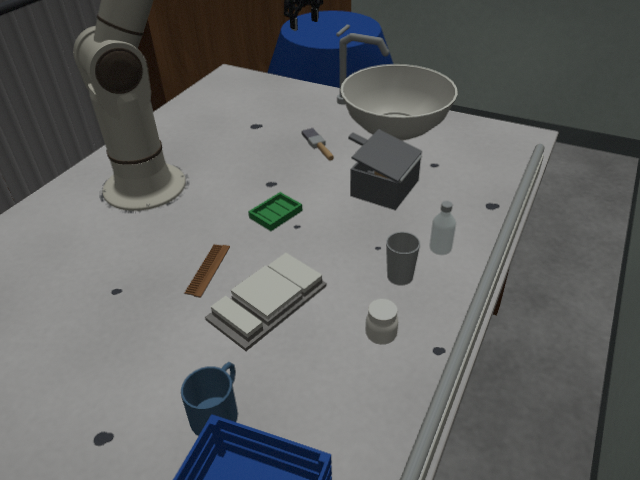

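View pics/top0.png

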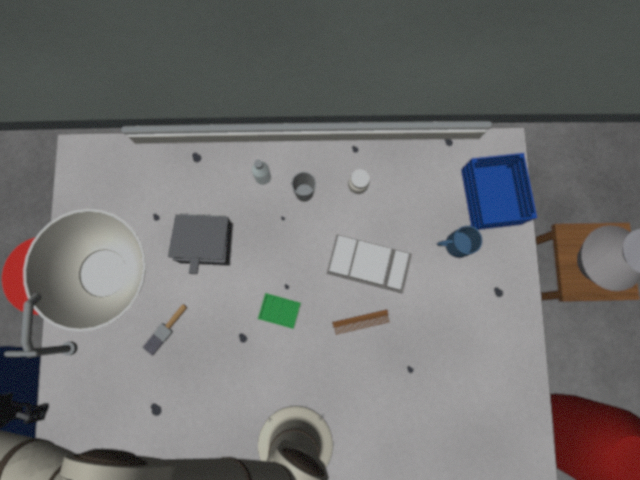

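The scene view shows the box at (385,170), its lid ajar with the tab at (357,138), and the bed with its tiles at (265,298). In the top view the box is at (200,240), its tab at (193,267), and the tiles are at (370,262). The narrow strip is on the right, with the wider gap next to it. I'll zoom in and measure.

Run:
```python
from h import *
t=cv2.imread('pics/top0.png'); s=cv2.imread('pics/scene0.png')
a=cv2.resize(t[195:295,150:270],(480,400),interpolation=cv2.INTER_CUBIC)
b=cv2.resize(s[120:220,335:435],(400,400)[::1],interpolation=cv2.INTER_CUBIC)[:, :310]
a=cv2.convertScaleAbs(a,alpha=2);b=cv2.convertScaleAbs(b,alpha=2)
cv2.imwrite('pics/box.png',np.hstack([a,b]))
c=capture('top')
g=t.min(2); m=(g>185).astype(np.uint8)
roi=np.zeros_like(m); roi[225:300,320:420]=1
for th in (175,185,195,205):
    n,l,st,ce=cv2.connectedComponentsWithStats(((g>th)&(roi>0)).astype(np.uint8),connectivity=4)
    print(th,[(st[i].tolist(),ce[i].round(1).tolist()) for i in range(1,n) if st[i][4]>80])
n,l,st,ce=cv2.connectedComponentsWithStats(((g>195)&(roi>0)).astype(np.uint8),connectivity=4)
for i in range(1,n):
    if st[i][4]<80: continue
    r=cv2.minAreaRect(np.argwhere(l==i)[:,::-1].astype(np.float32))
    P=np.array([onz(c,p,.035) for p in cv2.boxPoints(r)]); print(r, P[:,:2].round(4).tolist(), onz(c,r[0],.035).round(4), np.linalg.norm(np.diff(P,axis=0),axis=1).round(3))
```

```text
175 [([331, 237, 24, 37, 527], [342.5, 254.9]), ([352, 242, 37, 40, 1039], [370.2, 261.9]), ([390, 252, 17, 35, 348], [397.7, 269.0])]
185 []
195 []
205 []
```

View pics/box.png

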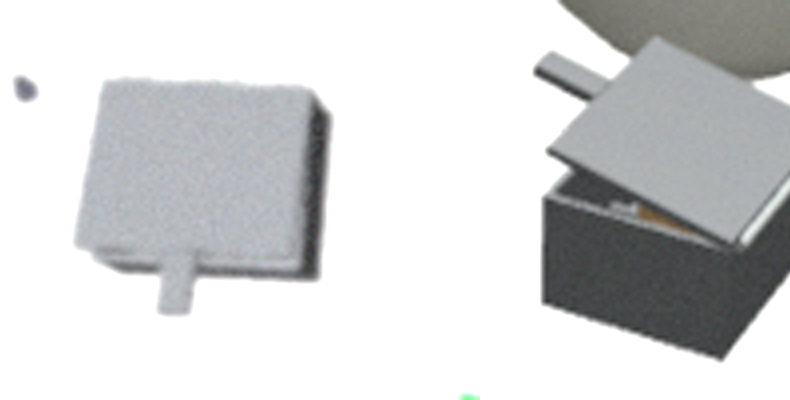

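The left crop (top view) shows the lid's corners at about (176,215), (227,217), (170,257) and (224,260), with the tab tip at (193,273). The right crop (scene view) shows the lid about 25° ajar, with the tab tip at (351,135). The box's bottom -y corners are at (351,196) and (395.5,210).

Run:
```python
from h import *
t=capture('top'); s=capture('scene')
def tri(a,b):
    o1,d1=ray(t,a);o2,d2=ray(s,b); d1/=np.linalg.norm(d1);d2/=np.linalg.norm(d2)
    A=np.stack([d1,-d2],1); k=np.linalg.lstsq(A,o2-o1,rcond=None)[0]
    p,q=o1+k[0]*d1,o2+k[1]*d2; return (p+q)/2,np.linalg.norm(p-q)
tip,e=tri((193.2,273),(351.25,135.5)); print('tip',tip,e)
A=onz(s,(350.75,196.3),0);B=onz(s,(395.5,210),0);print('front -y',A,'top says',onz(t,(229.5,265),0),'hinge -y',B,np.linalg.norm(B-A))
H1=onz(t,(176,215.5),.09);H2=onz(t,(227,217),.09);print('hinge top',H1,H2,np.linalg.norm(H1-H2))
u=(H2-H1)/np.linalg.norm(H2-H1); print('yaw from hinge',np.degrees(np.arctan2(-u[0]*-1,-u[1]*1)))
print('yaw from base',np.degrees(np.arctan2(*(B-A)[[1,0]])))
# bed
g=t['pixels'].min(2);roi=np.zeros(g.shape,bool); roi[225:300,320:420]=1
n,l,st,ce=cv2.connectedComponentsWithStats(((g>172)&roi).astype(np.uint8),connectivity=4)
C=[]
for i in range(1,n):
    if st[i][4]<80: continue
    r=cv2.minAreaRect(np.argwhere(l==i)[:,::-1].astype(np.float32)); z=.041 if st[i][4]>800 else .035
    P=np.array([onz(t,p,z) for p in cv2.boxPoints(r)]); cc=onz(t,ce[i],z);C.append(cc);print(cc.round(4), np.linalg.norm(np.diff(P,axis=0),axis=1).round(3))
C=sorted(C,key=lambda p:p[1]); d=C[-1]-C[0];print('bed y dir yaw',np.degrees(np.arctan2(-d[0],d[1])),np.linalg.norm(d))
```

```text
tip [0.48392038 0.26953538 0.12807801] 0.0052924242563633424
front -y [5.22676080e-01 1.89436550e-01 1.11022302e-16] top says [0.51778068 0.1919716  0.        ] hinge -y [0.64949102 0.18324407 0.        ] 0.12696603792449415
hinge top [0.65268744 0.33180226 0.09      ] [0.64579117 0.18479516 0.09      ] 0.14716876495182046
yaw from hinge -2.685837593484135
yaw from base -2.7955826462412707
[ 0.5379 -0.1485  0.035 ] [0.103 0.049 0.103]
[ 0.515  -0.2291  0.041 ] [0.103 0.094 0.103]
[ 0.4921 -0.3099  0.035 ] [0.102 0.033 0.102]
bed y dir yaw -15.854083224940146 0.1677231858259364
```

```bash
cat >> h.py <<'E'
def down(yaw_deg):
    """tool down, tool x = -(x at yaw), tool y = y at yaw"""
    a=np.radians(yaw_deg); return np.array([[-np.cos(a),-np.sin(a),0],[-np.sin(a),np.cos(a),0],[0,0,-1.]]).T.T
E
python3 - <<'E'
from h import *
D=down(-2.7); print(np.linalg.det(D)); print(rot(readout.get_obs()['tool_rot']).round(3))
for P in [(.25,.43,.25),(.497,.2655,.20)]: print(move_to(P,D))
E
```

```text
1.0
[[-0.967  0.256 -0.   ]
 [ 0.256  0.967 -0.001]
 [ 0.    -0.001 -1.   ]]
(array([-0.3291, -0.4252, -0.0476]), array([-0.0003, -0.    , -0.0673]))
(array([-1.0313, -0.6647,  0.0776]), array([-0.0003, -0.    , -0.0673]))
```

Call:
apply_moves(rows=[[[-0.33,-0.425,-0.05],[0,0,-0.067],0],[[-0.33,-0.425,-0.05],[0,0,-0.067],0],[[-0.33,-0.425,-0.05],[0,0,-0.067],0],[[-0.33,-0.425,-0.05],[0,0,-0.067],0],[[-0.33,-0.425,-0.05],[0,0,-0.067],0],[[-0.95,-0.65,0.02],[0,0,-0.067],0],[[-0.95,-0.65,0.02],[0,0,-0.067],0],[[-0.95,-0.65,0.02],[0,0,-0.067],0],[[-0.95,-0.65,0.02],[0,0,-0.067],0],[[-0.95,-0.65,0.02],[0,0,-0.067],0],[[-0.95,-0.65,0.02],[0,0,-0.067],0],[[-0.95,-0.65,0.02],[0,0,-0.067],0]])

```text
time: 1.25
eef_pos: [0.4713, 0.2749, 0.2229]
tool_rot: [0.085, 3.139, -0.003]
contact_force: [0.5, 1.0, 0.4]
grip_width: 0.0852
grasp_force: 0.0
```

Run:
```python
from h import *
o=readout.get_obs(); print(o['time'],o['eef_pos'],rot(o['tool_rot']).round(3).tolist())
c=snap('wrist','w1.png'); print(c['origin'],c['orientation'])
s=snap('scene','s1.png')
cv2.imwrite('pics/w1s1.png',np.hstack([cv2.resize(c['pixels'],(400,300)),cv2.resize(s['pixels'][60:240,280:520],(400,300))]))
print(proj(c,(.495,.2655,.12)),move_to((.497,.2655,.097),down(-2.7)))
```

```text
1.25 [0.47132417 0.27494486 0.22285086] [[-0.999, 0.054, 0.002], [0.054, 0.999, -0.002], [-0.002, -0.002, -1.0]]
[0.39239359 0.27911959 0.36517594] [2.10425369 1.99414433 0.31215955]
(np.float64(301.3293015805257), np.float64(272.1377201781462)) (array([-0.066 , -0.0193,  0.3139]), array([-0.0007,  0.0002, -0.0031]))
```

View pics/w1s1.png

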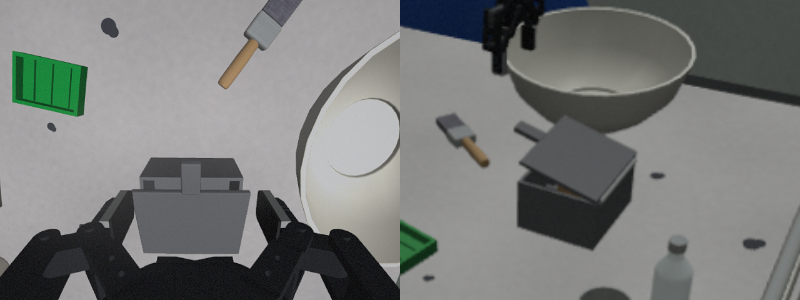

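The wrist view (half scale) shows the tab centred at about (190,178), between the fingers, so the estimate holds to about 4 mm. The scene crop shows the box clear. I'll descend onto the tab and grip it lightly.

Call:
apply_moves(rows=[[[-0.07,-0.019,0.15],[0,0,-0.003],0],[[-0.07,-0.019,0.25],[0,0,-0.003],0],[[-0.07,-0.019,0.314],[0,0,-0.003],0],[[-0.07,-0.019,0.314],[0,0,-0.003],0],[[-0.07,-0.019,0.314],[0,0,-0.003],0],[[-0.07,-0.019,0.314],[0,0,-0.003],160],[[-0.07,-0.019,0.314],[0,0,-0.003],180],[[-0.07,-0.019,0.314],[0,0,-0.003],230],[[-0.07,-0.019,0.314],[0,0,-0.003],230],[[-0.07,-0.019,0.314],[0,0,-0.003],230],[[-0.07,-0.019,0.314],[0,0,-0.003],230],[[-0.07,-0.019,0.314],[0,0,-0.003],230]], force=30)

```text
time: 2.35
eef_pos: [0.4949, 0.2685, 0.0982]
tool_rot: [-0.065, -3.141, 0.004]
contact_force: [-0.8, -5.3, 2.4]
grip_width: 0.0234
grasp_force: 30.4
```

Run:
```python
from h import *
o=readout.get_obs(); print(o['time'],o['eef_pos'],o['grip_width'],o['grasp_force'],o['contact_force'])
h=np.array([.651,.258,.085]);x=np.array([.9989,-.0471,0]);
g=np.array(o['eef_pos'])+[0,0,.019]
v=g-h; r=-v@x; zz=v[2]; L=np.hypot(r,zz); a0=np.arctan2(zz,r); print(r,zz,L,a0)
R0=rot(o['tool_rot'])
for a in np.linspace(a0,a0+1.38,12):
    p=g+(-x*(np.cos(a)-np.cos(a0))*L)+[0,0,(np.sin(a)-np.sin(a0))*L]
    print((R0.T@(p-g)/.4).round(3).tolist())
```

```text
2.35 [0.49493482 0.26847981 0.09822049] 0.023430122608060037 30.36179155111313 [-0.80675815 -5.27037933  2.43329314]
0.15638711163524804 0.032220491314540994 0.1596718157539581 0.2031871918324901
[0.0, 0.0, 0.0]
[-0.013, -0.0, -0.048]
[-0.032, -0.0, -0.095]
[-0.057, -0.001, -0.138]
[-0.087, -0.001, -0.178]
[-0.122, -0.001, -0.214]
[-0.161, -0.002, -0.246]
[-0.203, -0.002, -0.272]
[-0.249, -0.002, -0.292]
[-0.297, -0.003, -0.307]
[-0.346, -0.003, -0.316]
[-0.396, -0.003, -0.319]
```

Call:
apply_moves(rows=[[[-0.006,0.007,-0.024],[0,0,0],230],[[-0.013,0.007,-0.048],[0,0,0],230],[[-0.022,0.007,-0.072],[0,0,0],230],[[-0.032,0.007,-0.095],[0,0,0],230],[[-0.044,0.007,-0.117],[0,0,0],230],[[-0.057,0.007,-0.138],[0,0,0],230],[[-0.072,0.007,-0.158],[0,0,0],230],[[-0.087,0.007,-0.178],[0,0,0],230],[[-0.104,0.007,-0.197],[0,0,0],230],[[-0.122,0.006,-0.214],[0,0,0],230],[[-0.141,0.006,-0.231],[0,0,0],230],[[-0.161,0.006,-0.246],[0,0,0],230]])

```text
time: 3.35
eef_pos: [0.5578, 0.2645, 0.1944]
tool_rot: [-0.067, -3.135, 0.013]
contact_force: [-1.8, -11.1, -4.8]
grip_width: 0.024
grasp_force: 29.8
```

Run:
```python
from h import *
o=readout.get_obs(); print(o['eef_pos'],o['grip_width'],o['contact_force'],rot(o['tool_rot']).round(3).tolist())
h=np.array([.651,.258,.085]);x=np.array([.9989,-.0471,0]);v=np.array(o['eef_pos'])+[0,0,.019]-h; print(np.hypot(v@x,v[2]),np.arctan2(v[2],-v@x))
```

```text
[0.55783776 0.26451294 0.19442401] 0.023972588603930096 [ -1.78363994 -11.10014494  -4.79354322] [[-0.999, 0.043, -0.006], [0.043, 0.999, -0.008], [0.006, -0.009, -1.0]]
0.1587766789747052 0.9421669167946891
```

Call:
apply_moves(rows=[[[-0.021,-0.003,-0.014],[0,0,0],230],[[-0.042,-0.006,-0.026],[0,0,0],230],[[-0.064,-0.009,-0.037],[0,0,0],230],[[-0.088,-0.012,-0.046],[0,0,0],230],[[-0.112,-0.014,-0.055],[0,0,0],230],[[-0.136,-0.014,-0.061],[0,0,0],230],[[-0.16,-0.014,-0.066],[0,0,0],230],[[-0.185,-0.014,-0.07],[0,0,0],230],[[-0.21,-0.014,-0.072],[0,0,0],230],[[-0.235,-0.014,-0.073],[0,0,0],230],[[-0.245,-0.014,-0.073],[0,0,0],230],[[-0.245,-0.014,-0.073],[0,0,0],230]])

```text
time: 4.35
eef_pos: [0.657, 0.2583, 0.2246]
tool_rot: [-0.065, -3.139, 0.005]
contact_force: [-1.6, -5.5, -1.1]
grip_width: 0.0236
grasp_force: 30.2
```

Run:
```python
from h import *
o=readout.get_obs(); print(o['time'],o['eef_pos'],o['grip_width'],o['contact_force'],rot(o['tool_rot']).round(3).tolist())
h=np.array([.651,.258,.085]);x=np.array([.9989,-.0471,0]);v=np.array(o['eef_pos'])+[0,0,.019]-h; print(np.hypot(v@x,v[2]),np.arctan2(v[2],-v@x))
```

```text
4.35 [0.65701616 0.25831912 0.22462823] 0.023578486941478613 [-1.620059   -5.49091983 -1.12283587] [[-0.999, 0.042, -0.002], [0.042, 0.999, -0.003], [0.002, -0.004, -1.0]]
0.15874145333681378 1.6085680458008569
```

The tab has reached about 90°. Next I'll open the fingers, rise, and back off over the box to look inside.

Call:
apply_moves(rows=[[[0,0,0],[0,0,0],0],[[0,0,0],[0,0,0],0],[[0,0,0],[0,0,0],0],[[0,0,0],[0,0,0],0],[[0,0,0],[0,0,0],0],[[0,0,-0.1],[0,0,0],0],[[0,0,-0.2],[0,0,0],0],[[0.1,0,-0.2],[0,0,0],0],[[0.2,0,-0.2],[0,0,0],0],[[0.3,0,-0.2],[0,0,0],0],[[0.3,0,-0.2],[0,0,0],0],[[0.3,0,-0.2],[0,0,0],0]])

```text
time: 5.35
eef_pos: [0.5344, 0.267, 0.306]
tool_rot: [0.055, 3.141, -0.0]
contact_force: [0.3, 0.3, 0.0]
grip_width: 0.0855
grasp_force: 0.0
```

Run:
```python
from h import *
o=readout.get_obs(); print(o['time'],o['eef_pos'],o['contact_force'])
c=snap('wrist'); s=snap('scene'); t=snap('top')
p=cv2.convertScaleAbs(c['pixels'],alpha=1.5)
q=cv2.convertScaleAbs(cv2.resize(s['pixels'][60:230,320:450],(230,300)),alpha=1.5); k=cv2.convertScaleAbs(cv2.resize(t['pixels'][190:290,150:250],(300,300)),alpha=1.5)
cv2.imwrite('pics/w2.png',np.hstack([cv2.resize(p,(400,300)),q,k[:,:170]])); 
cv2.imwrite('pics/w2f.png',p); np.save('w2.npy',dict(c),allow_pickle=True)
```

```text
5.35 [0.53437715 0.2669842  0.30596031] [0.27438261 0.30898642 0.03742341]
```

View pics/w2f.png

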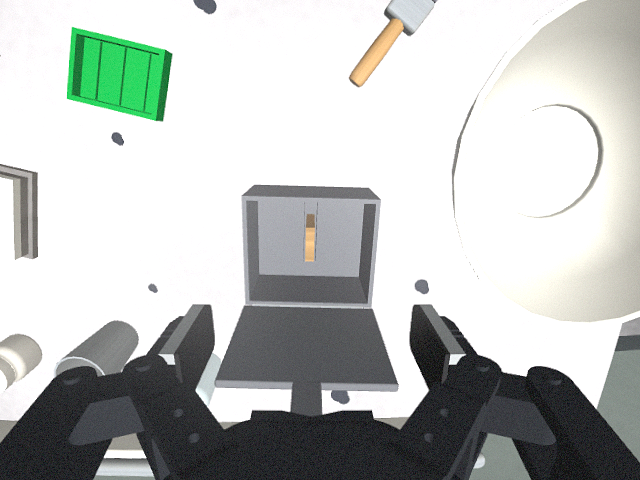

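View pics/w2.png

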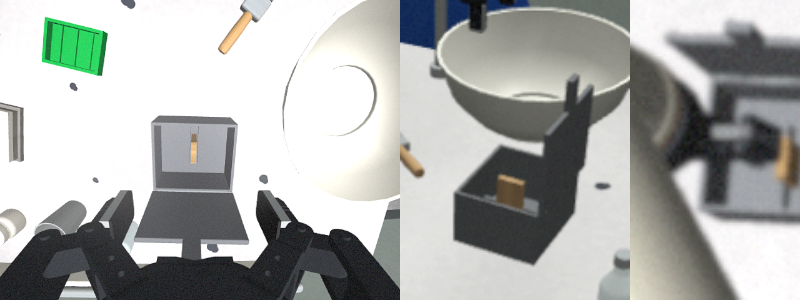

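The wrist view shows the lid upright and the spacer's top face at about (310,228)–(310,262). The box rim corners are at (243,198) and (380,198) in front, and around (245,304) and (372,304) at the hinge.

Run:
```python
from h import *
c=np.load('w2.npy',allow_pickle=True).item(); im=c['pixels']
hsv=cv2.cvtColor(im,cv2.COLOR_BGR2HSV); m=((hsv[...,1]>70)&(hsv[...,0]<25)); m[:200]=0;m[280:]=0;m[:,:290]=0;m[:,335:]=0
for y in range(208,268,4): 
    w=np.where(m[y])[0]; print(y,(w.min(),w.max()) if len(w) else None, im[y,308:313].mean(0).round() if len(w) else '')
for n,p in dict(fl=(243,198),fr=(380,198),hl=(247,303),hr=(372,303)).items(): print(n,onz(c,p,.085).round(4))
for p in [(310,228),(310,262)]: print(onz(c,p,.08).round(4))
print(np.linalg.norm(onz(c,(310,228),.08)-onz(c,(310,262),.08)))
```

```text
208 None 
212 None 
216 (np.int64(308), np.int64(313)) [64. 78. 94.]
220 (np.int64(307), np.int64(313)) [64. 78. 94.]
224 (np.int64(307), np.int64(313)) [64. 79. 92.]
228 (np.int64(306), np.int64(314)) [ 87. 123. 151.]
232 (np.int64(306), np.int64(314)) [ 92. 130. 160.]
236 (np.int64(306), np.int64(313)) [ 91. 128. 158.]
240 (np.int64(306), np.int64(313)) [ 93. 130. 160.]
244 (np.int64(306), np.int64(313)) [ 98. 138. 171.]
248 (np.int64(305), np.int64(313)) [ 90. 129. 160.]
252 (np.int64(305), np.int64(313)) [ 88. 125. 154.]
256 (np.int64(305), np.int64(313)) [ 89. 123. 151.]
260 (np.int64(305), np.int64(313)) [ 96. 132. 162.]
264 None 
fl [0.5193 0.1939 0.085 ]
fr [0.5245 0.3411 0.085 ]
hl [0.6448 0.1866 0.085 ]
hr [0.6501 0.3349 0.085 ]
[0.5567 0.2646 0.08  ]
[0.5973 0.2631 0.08  ]
0.040613974557941246
```

Run:
```python
from h import *
print(move_to((.577,.264,.12),down(-3)),move_to((.577,.264,.045),down(-3)))
```

```text
(array([-0.0953, -0.0008,  0.465 ]), array([0.0002, 0.0006, 0.0039])) (array([-0.095 , -0.0009,  0.6525]), array([0.0002, 0.0006, 0.0039]))
```

Call:
apply_moves(rows=[[[-0.095,-0.001,0.1],[0,0,0.004],100],[[-0.095,-0.001,0.2],[0,0,0.004],100],[[-0.095,-0.001,0.3],[0,0,0.004],100],[[-0.095,-0.001,0.4],[0,0,0.004],100],[[-0.095,-0.001,0.46],[0,0,0.004],100],[[-0.095,-0.001,0.46],[0,0,0.004],100],[[-0.095,-0.001,0.46],[0,0,0.004],100],[[-0.095,-0.001,0.46],[0,0,0.004],100]])

```text
time: 6.17
eef_pos: [0.5771, 0.2648, 0.123]
tool_rot: [0.082, 3.138, 0.002]
contact_force: [-0.3, -0.0, 0.7]
grip_width: 0.052
grasp_force: 0.0
```

Run:
```python
from h import *
o=readout.get_obs(); print(o['time'],o['eef_pos'],o['grip_width'],o['contact_force'])
print(move_to((.577,.264,.045),down(-3)))
c=capture('wrist'); im=c['pixels']; hsv=cv2.cvtColor(im,cv2.COLOR_BGR2HSV); m=((hsv[...,1]>70)&(hsv[...,0]<25)).astype(np.uint8)
n,l,st,ce=cv2.connectedComponentsWithStats(m); print([(st[i].tolist(),ce[i].round(1).tolist()) for i in range(1,n) if st[i][4]>60])
for p in [(.557,.265,.08),(.597,.263,.08)]: print(proj(c,p))
b=im[:, :, 1]
```

```text
6.1667 [0.57705117 0.26476557 0.12300871] 0.05198388831448869 [-0.25771636 -0.00240483  0.71433732]
(array([ 0.0005, -0.0022,  0.195 ]), array([0.0005, 0.0008, 0.0001]))
[([301, 213, 17, 90, 1433], [308.8, 258.3])]
(np.float64(310.20181516050405), np.float64(241.20324915278738))
(np.float64(310.41505785407435), np.float64(304.1857351746097))
```

Call:
apply_moves(rows=[[[0,-0.001,0.1],[0,0,0],100],[[0,-0.001,0.195],[0,0,0],100],[[0,-0.001,0.195],[0,0,0],100],[[0,-0.001,0.195],[0,0,0],100],[[0,-0.001,0.195],[0,0,0],255],[[0,-0.001,0.195],[0,0,0],255],[[0,-0.001,0.195],[0,0,0],255],[[0,-0.001,0.195],[0,0,0],255],[[0,-0.001,0.195],[0,0,0],255],[[0,-0.001,0.195],[0,0,0],255],[[0,-0.001,0.195],[0,0,0],255]], force=30)

```text
time: 7.13
eef_pos: [0.5768, 0.2647, 0.0462]
tool_rot: [0.081, 3.136, 0.003]
contact_force: [0.2, -0.1, 8.8]
grip_width: 0.009
grasp_force: 35.6
```

Run:
```python
from h import *
print(move_to((.577,.265,.20),down(-3)),move_to((.57,-.07,.21),down(-15.85)),move_to((.58,-.285,.21),down(-15.85)))
```

```text
(array([-0.002 ,  0.0016, -0.3845]), array([0.0007, 0.0013, 0.0003])) (array([-0.0276, -0.8357, -0.4111]), array([0.0008, 0.0012, 0.0717])) (array([-0.0802, -1.3712, -0.412 ]), array([0.0008, 0.0012, 0.0717]))
```

Call:
apply_moves(rows=[[[0,0,-0.04],[0,0,0],255],[[0,0,-0.1],[0,0,0],255],[[0,0,-0.18],[0,0,0],255],[[0,0,-0.26],[0,0,0],255],[[0,0,-0.34],[0,0,0],255],[[0,0,-0.4],[0,0,0],255],[[0,0,-0.4],[0,0,0],255],[[0,0,-0.4],[0,0,0],255],[[0,0,-0.4],[0,0,0],255]])

```text
time: 7.88
eef_pos: [0.5745, 0.2634, 0.2033]
tool_rot: [-0.081, -3.141, 0.0]
contact_force: [-0.2, -0.2, -1.6]
grip_width: 0.0096
grasp_force: 34.4
```

Call:
apply_moves(rows=[[[-0.005,-0.06,-0.02],[0,0,0.01],255],[[-0.01,-0.15,-0.02],[0,0,0.02],255],[[-0.01,-0.24,-0.02],[0,0,0.03],255],[[-0.01,-0.33,-0.02],[0,0,0.04],255],[[-0.02,-0.42,-0.02],[0,0,0.05],255],[[-0.02,-0.51,-0.02],[0,0,0.06],255],[[-0.02,-0.6,-0.02],[0,0,0.071],255],[[-0.02,-0.69,-0.02],[0,0,0.071],255],[[-0.02,-0.77,-0.02],[0,0,0.071],255],[[-0.02,-0.84,-0.02],[0,0,0.071],255],[[-0.02,-0.84,-0.02],[0,0,0.071],255],[[-0.02,-0.84,-0.02],[0,0,0.071],255]])

```text
time: 8.88
eef_pos: [0.5641, -0.0749, 0.2095]
tool_rot: [-0.437, -3.108, 0.001]
contact_force: [0.6, 1.5, -0.3]
grip_width: 0.0094
grasp_force: 34.4
```

Run:
```python
from h import *
o=readout.get_obs(); print(o['eef_pos'],o['grip_width'])
print(move_to((.58,-.285,.21),down(-15.85)))
```

```text
[ 0.56410852 -0.0748827   0.20954245] 0.009389951517652666
(array([-0.183 , -0.494 , -0.0011]), array([-0.0004, -0.001 , -0.0009]))
```

Call:
apply_moves(rows=[[[-0.03,-0.08,0],[0,0,0],255],[[-0.06,-0.16,0],[0,0,0],255],[[-0.09,-0.24,0],[0,0,0],255],[[-0.12,-0.32,0],[0,0,0],255],[[-0.15,-0.4,0],[0,0,0],255],[[-0.18,-0.46,0],[0,0,0],255],[[-0.183,-0.494,0],[0,0,0],255],[[-0.183,-0.494,0],[0,0,0],255],[[-0.183,-0.494,0],[0,0,0],255],[[-0.183,-0.494,0],[0,0,0],255]])

```text
time: 9.72
eef_pos: [0.5829, -0.2788, 0.2106]
tool_rot: [-0.425, -3.112, -0.004]
contact_force: [-0.5, 0.7, -1.3]
grip_width: 0.0097
grasp_force: 34.4
```

Run:
```python
from h import *
o=readout.get_obs(); print(o['time'],o['eef_pos'],o['grip_width'],rot(o['tool_rot']).round(3).tolist())
c=snap('wrist','w3.png'); np.save('w3.npy',dict(c),allow_pickle=True)
yd=np.array([.2731,.962]);xd=np.array([.962,-.2731]); T=np.array([.515,-.2291])
for a in(-55,0,55):
    for b in (-50,-64): print(a,b,np.round(proj(c,[*(T+a/1e3*xd+b/1e3*yd),.035+(.006 if b==-50 else 0)]),1))
```

```text
9.7167 [ 0.58293857 -0.27878904  0.21061825] 0.009650100938782796 [[-0.963, 0.268, -0.001], [0.268, 0.963, 0.003], [0.001, 0.002, -1.0]]
-55 -50 [287.2  65.1]
-55 -64 [271.2  66.5]
0 -50 [288.  133.5]
0 -64 [272.7 133.5]
55 -50 [288.8 195.9]
55 -64 [274.3 194.7]
```

View pics/w3.png

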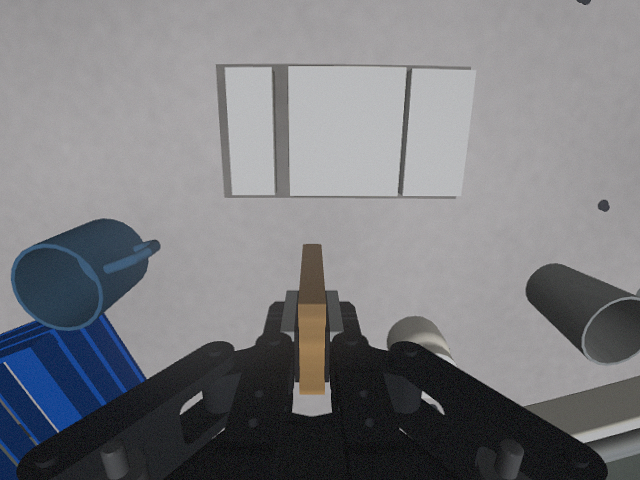

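The wrist view shows the spacer held upright. The wide gap's edges are at columns 273 and 288 on row 133, within 1 px of the prediction, so I'll move above the gap.

Run:
```python
from h import *
print(move_to((.4994,-.2839,.12),down(-15.85)))
```

```text
(array([ 0.198 , -0.0689,  0.2274]), array([ 0.0006, -0.0003,  0.0019]))
```

Call:
apply_moves(rows=[[[0.07,-0.02,0.05],[0,0,0],255],[[0.14,-0.05,0.1],[0,0,0.002],255],[[0.198,-0.069,0.16],[0,0,0.002],255],[[0.198,-0.069,0.2],[0,0,0.002],255],[[0.198,-0.069,0.227],[0,0,0.002],255],[[0.198,-0.069,0.227],[0,0,0.002],255],[[0.198,-0.069,0.227],[0,0,0.002],255],[[0.198,-0.069,0.227],[0,0,0.002],255]])

```text
time: 10.43
eef_pos: [0.501, -0.2868, 0.1217]
tool_rot: [0.436, 3.109, -0.0]
contact_force: [-0.6, -0.6, -0.8]
grip_width: 0.0093
grasp_force: 34.4
```

Run:
```python
from h import *
o=readout.get_obs(); print(o['time'],o['eef_pos'],o['grip_width'])
print(move_to((.4994,-.2839,.09),down(-15.85)),move_to((.4994,-.2839,.051),down(-15.85)))
```

```text
10.4333 [ 0.5010035  -0.28676985  0.12168461] 0.009301728258899397
(array([0.006 , 0.0058, 0.0792]), array([ 0.    ,  0.0008, -0.0006])) (array([0.0063, 0.0058, 0.1767]), array([ 0.    ,  0.0008, -0.0006]))
```

Call:
apply_moves(rows=[[[0.006,0.006,0.04],[0,0,0],255],[[0.006,0.006,0.075],[0,0,0],255],[[0.006,0.006,0.075],[0,0,0],255],[[0.006,0.006,0.075],[0,0,0],255],[[0.006,0.006,0.075],[0,0,0],255],[[0.006,0.006,0.075],[0,0,0],255]])

```text
time: 10.93
eef_pos: [0.4984, -0.2849, 0.0918]
tool_rot: [0.439, 3.108, -0.001]
contact_force: [0.5, 0.2, 0.4]
grip_width: 0.0092
grasp_force: 34.4
```

Run:
```python
from h import *
o=readout.get_obs(); print(o['time'],o['eef_pos'],o['grip_width'])
print(move_to((.4994,-.2839,.051),down(-15.85)))
c=snap('wrist'); s=snap('scene')
a=cv2.resize(c['pixels'][120:360,220:420],(500,600)); b=cv2.resize(s['pixels'][230:350,200:300],(300,360)); b=cv2.copyMakeBorder(b,0,240,0,0,cv2.BORDER_CONSTANT)
cv2.imwrite('pics/w4.png',np.hstack([a,b]))
yd=np.array([.2731,.962]);xd=np.array([.962,-.2731]); T=np.array([.515,-.2291])
for a in(-55,-30):
    for b in (-50,-64): print(a,b,np.round(proj(c,[*(T+a/1e3*xd+b/1e3*yd),.035+(.006 if b==-50 else 0)]),1))
```

```text
10.9333 [ 0.49837023 -0.28492856  0.09181169] 0.009212144674444355
(array([-0.0015,  0.0032,  0.102 ]), array([-0.0001,  0.0007, -0.0013]))
-55 -50 [326.4 178.7]
-55 -64 [301.7 177.5]
-30 -50 [326.  221.9]
-30 -64 [302.2 219.5]
```

View pics/w4.png

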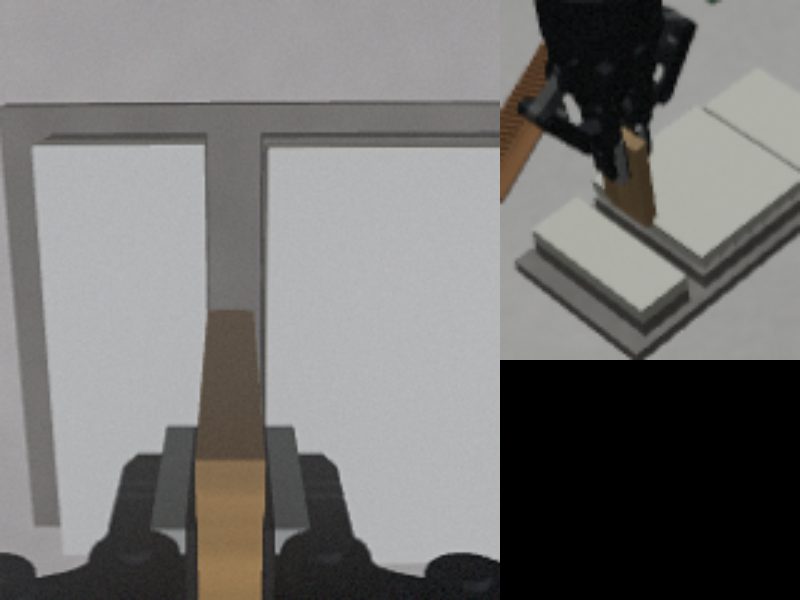

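The crop shows the spacer's bottom at columns 207–254 and the gap at 207–266, so it needs to shift about 1.4 mm towards +y. That agrees with the pose reading. I'll correct it and insert slowly.

Call:
apply_moves(rows=[[[-0.001,0.0035,0],[0,0,-0.001],255],[[-0.001,0.0035,0.01],[0,0,-0.001],255],[[-0.001,0.0035,0.02],[0,0,-0.001],255],[[-0.001,0.0035,0.03],[0,0,-0.001],255],[[-0.001,0.0035,0.04],[0,0,-0.001],255],[[-0.001,0.0035,0.05],[0,0,-0.001],255],[[-0.001,0.0035,0.055],[0,0,-0.001],255],[[-0.001,0.0035,0.055],[0,0,-0.001],255]])

```text
time: 11.7
eef_pos: [0.4974, -0.2829, 0.0676]
tool_rot: [-0.434, -3.11, -0.001]
contact_force: [-0.1, 0.2, -0.1]
grip_width: 0.0094
grasp_force: 34.4
```

Run:
```python
from h import *
o=readout.get_obs(); print(o['time'],o['eef_pos'],o['contact_force'],o['grip_width'],o['wrist_torque'])
print(move_to((.4994,-.2839,.051),down(-15.85)))
```

```text
11.7 [ 0.49738392 -0.2828865   0.06758979] [-0.08473763  0.24872284 -0.14391957] 0.009440339104511189 [-0.01748163 -0.01985114 -0.02111983]
(array([-0.0056, -0.0011,  0.0415]), array([ 0.0001, -0.0005, -0.0003]))
```

Call:
apply_moves(rows=[[[-0.003,-0.001,0.01],[0,0,0],255],[[-0.003,-0.001,0.02],[0,0,0],255],[[-0.003,-0.001,0.03],[0,0,0],255],[[-0.003,-0.001,0.037],[0,0,0],255],[[-0.003,-0.001,0.041],[0,0,0],255],[[-0.003,-0.001,0.043],[0,0,0],255],[[-0.003,-0.001,0.043],[0,0,0],255]])

```text
time: 12.28
eef_pos: [0.4989, -0.2839, 0.0513]
tool_rot: [-0.435, -3.111, -0.0]
contact_force: [-0.0, -0.3, -0.6]
grip_width: 0.0093
grasp_force: 34.4
```

Call:
apply_moves(rows=[[[0,0,0.003],[0,0,0],255],[[0,0,0.005],[0,0,0],255],[[0,0,0.006],[0,0,0],255],[[0,0,0.006],[0,0,0],255]])

```text
time: 12.62
eef_pos: [0.4992, -0.284, 0.0511]
tool_rot: [0.435, 3.111, -0.0]
contact_force: [-6.8, 3.7, 19.2]
grip_width: 0.0096
grasp_force: 37.4
```

Bottomed on the bed. Now I'll release and rise straight up.

Call:
apply_moves(rows=[[[0,0,-0.005],[0,0,0],255],[[0,0,-0.005],[0,0,0],140],[[0,0,-0.005],[0,0,0],140],[[0,0,-0.005],[0,0,0],140],[[0,0,-0.005],[0,0,0],140],[[0,0,-0.005],[0,0,0],140],[[0,0,-0.08],[0,0,0],140],[[0,0,-0.16],[0,0,0],140],[[0,0,-0.25],[0,0,0],140],[[0,0,-0.25],[0,0,0],140],[[0,0,-0.25],[0,0,0],140],[[0,0,-0.25],[0,0,0],140]])

```text
time: 13.62
eef_pos: [0.4987, -0.2838, 0.1486]
tool_rot: [-0.435, -3.111, -0.0]
contact_force: [-0.2, 0.3, 0.2]
grip_width: 0.0383
grasp_force: 0.0
```

Run:
```python
from h import *
o=readout.get_obs(); print(o['time'],o['eef_pos'],o['contact_force'],o['grip_width'])
c=snap('wrist'); s=snap('scene')
a=cv2.resize(c['pixels'],(440,330)); b=cv2.resize(s['pixels'][100:350,200:430],(340,330))
cv2.imwrite('pics/w5.png',np.hstack([a,b]))
yd=np.array([.2731,.962]);T=np.array([.515,-.2291]); P=T+.006*yd
print(P,move_to((*P,.15),down(-15.85)),move_to((*P,.06),down(-15.85)))
```

```text
13.6167 [ 0.49867491 -0.28376153  0.14859511] [-0.19771607  0.29125821  0.15711424] 0.038294822691834464
[ 0.5166386 -0.223328 ] (array([-0.004 ,  0.157 , -0.0066]), array([ 0.0002, -0.0009, -0.0003])) (array([-0.0047,  0.1569,  0.2184]), array([ 0.0002, -0.0009, -0.0003]))
```

View pics/w5.png

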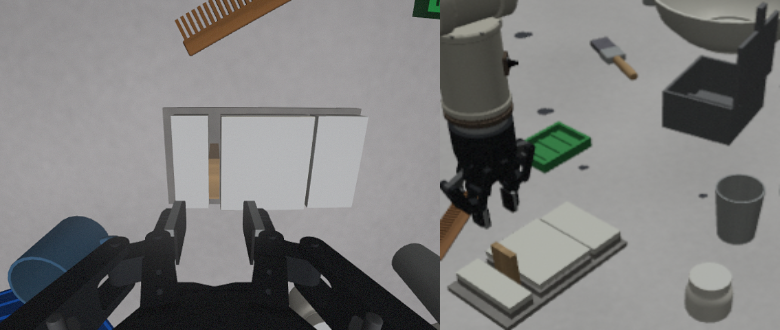

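The spacer stands upright in the wide gap, at about (214,175) on the left and (505,262) on the right. The lid is upright and the other objects are undisturbed. Next I'll shut the fingers and move over the tile.

Call:
apply_moves(rows=[[[-0.001,0.06,0],[0,0,0],255],[[-0.003,0.12,0],[0,0,0],255],[[-0.004,0.175,0],[0,0,0],255],[[-0.004,0.175,0.05],[0,0,0],255],[[-0.004,0.175,0.1],[0,0,0],255],[[-0.004,0.175,0.15],[0,0,0],255],[[-0.004,0.175,0.2],[0,0,0],255],[[-0.004,0.175,0.235],[0,0,0],255],[[-0.004,0.175,0.235],[0,0,0],255],[[-0.004,0.175,0.235],[0,0,0],255]])

```text
time: 14.55
eef_pos: [0.518, -0.2163, 0.053]
tool_rot: [-0.434, -3.107, -0.002]
contact_force: [-0.0, 0.0, -0.3]
grip_width: -0.0001
grasp_force: 0.0
```

Call:
apply_moves(rows=[[[0,0,0.008],[0,0,0],255],[[0,0,0.016],[0,0,0],255],[[0,0,0.023],[0,0,0],255],[[0,0,0.027],[0,0,0],255],[[0,0,0.03],[0,0,0],255],[[0,0,0.033],[0,0,0],255],[[0,0,0.036],[0,0,0],255],[[0,0,0.038],[0,0,0],255],[[0,0,0.04],[0,0,0],255],[[0,0,0.04],[0,0,0],255],[[0,0,0.04],[0,0,0],255]])

```text
time: 15.47
eef_pos: [0.5199, -0.2171, 0.0394]
tool_rot: [0.435, 3.111, -0.0]
contact_force: [-1.7, 0.6, 5.5]
grip_width: 0.0002
grasp_force: 2.9
```

Call:
apply_moves(rows=[[[0,0,0.003],[0,0,0],255],[[0,0,0.006],[0,0,0],255],[[0,0,0.009],[0,0,0],255],[[0,0,0.012],[0,0,0],255],[[0,0,0.015],[0,0,0],255],[[0,0,0.015],[0,0,0],255],[[0,0,0.015],[0,0,0],255]])

```text
time: 16.05
eef_pos: [0.5199, -0.2171, 0.035]
tool_rot: [0.435, 3.111, -0.0]
contact_force: [-6.6, 2.6, 19.4]
grip_width: 0.0
grasp_force: 9.9
```

Call:
apply_moves(rows=[[[0,0,0],[0,0,0],255],[[0,0,0],[0,0,0],255],[[0,0,0],[0,0,0],255],[[0,0,0],[0,0,0],255]])

```text
time: 16.38
eef_pos: [0.5199, -0.2171, 0.035]
tool_rot: [0.435, 3.111, -0.0]
contact_force: [-5.2, 2.7, 19.8]
grip_width: 0.0
grasp_force: 9.8
```

Run:
```python
from h import *
o=readout.get_obs(); print(o['time'],o['eef_pos'],o['contact_force'])
s=snap('scene'); cv2.imwrite('pics/s6.png',cv2.resize(s['pixels'][110:350,180:440],(650,600)))
```

```text
16.3833 [ 0.51991391 -0.21708877  0.03499717] [-5.18307512  2.66642615 19.76090861]
```

View pics/s6.png

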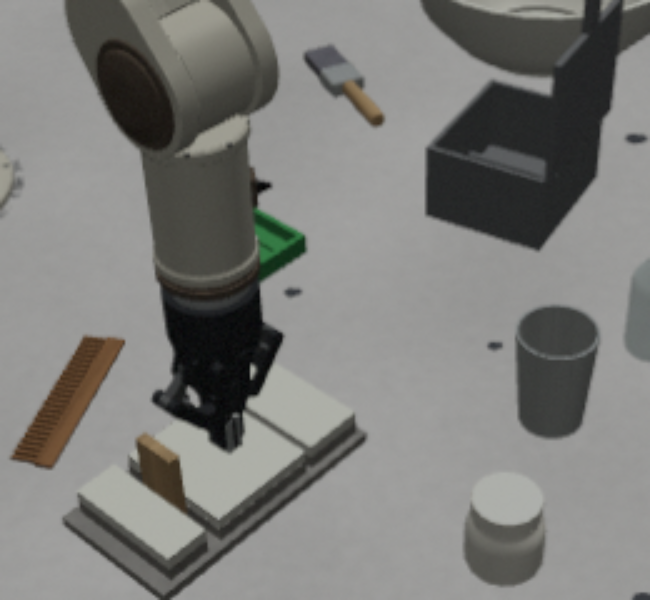

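The tile is pressed flush at about (225,450). The spacer stands clear at (160,470), and the lid is upright at (590,90).

```bash
python3 -c "
from h import *
print(sign_off())"
```

```text
the job is handed in; nothing more can be done
None
```

I handed the job in at about 16 s: the lid was left upright, the spacer was standing let go in the wide gap, and the closed fingers were holding the tile flush at about 20 N; the hand-in gave no verdict.

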